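# Raking light on a polished specimen

### The arm

A 6-joint arm with a two-finger parallel gripper is mounted at the origin on a cart in front of the work surface, level with it; the furniture and walls round the work are solid. World frame = base frame: x ahead of the robot, y to its left, z up, the work surface at z = 0. Lengths are in m, angles in rad, forces in N, time in s.
With the tool pointing down it reaches from about 0.35 to 0.975 m from the base axis. Payload 4.9 kg.
Tool frame: the origin (TCP) lies midway between the tips of the shut fingers; the grasp point (between the pads) lies 19 mm behind it; z points along the fingers, y is the line along which they close (so a half turn about z gives the same grasp; the last joint's range is limited). The gripper opens to 85 mm and grips with 20 to 120 N. Pads are 22 mm wide; open, the fingers measure 114 mm over their backs; the gripper's body (76 mm by 85 mm) begins 54 mm behind the grasp point. The pads swing forward as they close: fully open they stand 13 mm farther back than shut.
Start: joints at [1.133, 0.053, 1.613, -0, 1.476, -0.119], TCP at [0.196, 0.593, 0.231] pointing down, gripper open.
Joint ranges: [-3.01, 3.01], [-1.01, 2.22], [0.06, 2.58], [-1.02, 4.17], [0.09, 2.62], [-3.14, 3.14]. Speed limits (rad/s): [2.57, 2.57, 3.14, 3.14, 3.14, 3.14].

### API

Orientations are given as a unit quaternion [w, x, y, z].
In Python, from plant import state, grab_frame, camera_info, job_done, spot_in, masks_of, pinpoint gives the robot as it stands.
- The arm moves only by the shell command python3 -m handwheel 'ROWS' [OPENING]. ROWS is JSON, a list that holds one entry, the list of rows, each a list of 6 numbers: the shift along the world's x, y, z in m, then the turn, a rotation vector about the world's x, y, z in degrees. In form: [[[tx, ty, tz, ax, ay, az], ...]]. A call has 1 to 20 rows; each row shifts and turns the commanded pose from where the row before left it; what a row does not reach is not made up. A row lasts 1/12 s, in which the tool goes at most 41.7 mm and 7.16 degrees, less where a joint would pass 70% of its speed; a pose out of reach is approached as far as the arm can. A call is refused whole if a number of a shift passes 0.0417 or a number of a turn 7.16, either way. A call with a gripper value outside its range is refused whole. OPENING is the opening, from 0 (shut) to 1 (fully open), set as the call begins (- or left out, the last holds). The fingers move at their own pace and stop on an object; the grip force is fixed at half the most. Time passes only in rows, so rows that do not move let the fingers close. It gives the time, the measured TCP pose, the force, the opening and the grip force at its end, in the units of the state.
- state(): the state, without advancing time (a new reading comes with each control period).
- grab_frame(name): name is "side" or "top" or "wrist"; returns (picture, depth): 384x512x3 uint8, blue, green, red; 384x512 float32, m along the optical axis (not along the pixel's ray), 0 where there is no reading.
- camera_info(name): a dict with "fx", "fy", "cx", "cy" (pixels), "T" (4x4, takes a point from camera to world coordinates). Camera axes: x right, y up, looking along -z (the intrinsics and any distortion apply to the point x, -y, -z); pixel columns grow to the right and rows downward; lengths in m; the calibration is good to about 2 mm. A picture is of the moment at which its call begins: read the wrist's pose just before it. camera_info takes no time and is no camera call; for the wrist camera it gives the pose at the moment of the call.
- job_done(): hands the job in; it is judged then, once.
Trained networks look in the newest picture that a camera, given by its name, has taken for a name from the list of things; names that differ only in an ending like _2 or _b are one class to them, and where a whole thing is asked for, a point or a joint stands for the part that bears it (a point fixed in the world has none). Each returns a list of dicts, best first, with "conf" (0 to 1); they miss things now and then, are a little off and sometimes report something else, mostly with a low value. They report only what shows in the picture. A call takes as long as a camera call. They do not tell look-alikes from the thing itself.
- spot_in(camera, thing): "box" ([left, top, width, height] in pixels, round what is visible of it).
- masks_of(camera, thing): "region" (384x512 bool, what is visible of it) and "box" ([left, top, width, height] in pixels, round what is visible of it).
- pinpoint(camera, thing): "position" ([column, row] in pixels: a listed point, or the origin of a listed thing).
The state is a dict: "time": time; "joint_pos": joint angles; "joint_vel": joint speeds; "joint_efforts": joint torques, N m; "tool_pos": TCP position; "tool_rot": TCP orientation; "contact_force": force on the tool from outside, world axes, zero at the start; "ft_torque": the same for the moment, N m; "gripper_width": opening from 0.0 (shut) to 1.0 (fully open); "grasp_force": force on a finger pad.
Only numpy, scipy, OpenCV 4.12 (cv2) and the standard library are available. Lean on these libraries where they do the work, as an engineer would, in place of code of your own. Each camera call takes 0.05 s, during which the arm holds its last target. There are 200 camera calls.

### The job

Draw the pen torch (the longer of the two sticks) straight up out of its rack, turn it and hold it raised beside the specimen on the round pedestal as a raking light: lens about 10 cm from the polished face, aimed at the middle of that face, slanting down at about 30 degrees from level, from any side. Finish while still holding it steady there, touching nothing else with the torch, and leave the specimen and the other stick in the rack undisturbed.

Things in the scene. Friction and masses are not known exactly. Their poses are not given: they have to be found in the camera images.
- torch: pen torch: dark metal rod, 18 mm diameter, 140 mm long, grip rings, rubber tail button, 0.08 kg. Starts upright, lens down, in one of the rack's wells, 90 mm above the rack's top (tail 150 mm above the worktop). Origin: centre of the lens face; z runs along the rod from lens to tail, light shines along -z. Its turn about z does not matter. Grip it 100 to 115 mm from the lens.
- torch_lens (a point): centre of the torch's lens face (same point as the torch's origin)
- torch_tail (a point): centre of the torch's tail end, 140 mm from the lens along the torch's z
- rack: fixed grey block 150 x 56 x 60 mm (long along its x) on a dark plate 166 x 70 x 6 mm, with two vertical wells, 20 mm in diameter, 50 mm deep, on its x axis at +45 and -45 mm. Origin: centre of its underside, on the worktop; z up. The torch stands in either well, the scriber in the other.
- scriber: scriber, a light metal stick 18 mm in diameter and 100 mm long with a narrow neck below its rounded head, standing in the other well with 50 mm above the rack's top. Origin: its lower end in the well; z axis up along it. To be left where it is.
- pedestal: fixed round metal pedestal, 72 mm across at the foot, 58 mm across above, with a black rubber top 22 mm above the worktop. Origin: centre of its underside; z up.
- specimen: loose round black specimen mount, 30 mm in diameter and 16 mm tall, lying on the pedestal's top, within 8 mm of its middle, with a small square of polished metal in its upper face. Origin: centre of its underside; z up.
- specimen_face (a point): centre of the specimen's polished upper face, 16 mm above its origin, 38 mm above the worktop
- loupe: bystander: black stand magnifier, 39 mm across and 38 mm tall, at the front, right of the pedestal. Origin: centre of its underside.
- petri_dish: bystander: clear glass dish, 60 mm across and 14 mm tall, at the front, right of the loupe. Origin: centre of its underside.
- tape_roll: bystander: roll of tape, 84 mm across and 19 mm tall, lying flat near the front left. Origin: centre of its underside.
Mind the look-alikes: they are no part of the job. Leave any green look-alike of the pedestal alone.

How it is judged:
By the outcome, as a careful person would: the job done as asked, in the order asked, and still so for the second after the job is handed in, while the arm keeps its last pose, push and grip.
It also fails if it takes over 32 s, if anything falls off the work surface, if the arm or the gripper's body presses on something with over 40 N, if the wrist force passes 120 N, or if a joint passes its speed limit or range.

## Working session

There is one attempt and no reset: what is moved stays moved. The work goes in short steps, Python scripts to look and compute and a shell command to move; the robot and the scene stay as the last step left them, time stands still between calls to the robot, and variables do not carry over. Pictures are saved under pics/ and viewed, at most 10 in all, crops included, and the job is handed in when it is done.

```bash
ls; mkdir -p pics; cat > h.py <<'E'
import numpy as np, cv2
from plant import *
def px2w(cam,u,v,z=None,depth=None,T=None):
    c=camera_info(cam); T=np.array(c["T"]) if T is None else T
    d=np.array([(u-c["cx"])/c["fx"],-(v-c["cy"])/c["fy"],-1.0])
    o=T[:3,3]; w=T[:3,:3]@d
    s=(z-o[2])/w[2] if z is not None else depth
    return o+s*w
E
python3 - <<'E'
from h import *
print(state()); 
ims=[]
for cam in("top","side"):
    im,d=grab_frame(cam); cv2.imwrite(f"pics/{cam}0.png",im); np.save(f"{cam}0.npy",d)
    ci=camera_info(cam); print({k:np.round(v,3).tolist() if k=="T" else v for k,v in ci.items()})
    for t in ("torch_tail","torch","rack","scriber","pedestal","specimen","specimen_face","loupe","petri_dish","tape_roll"):
        for r in pinpoint(cam,t)[:3]:
            u,v=r["position"]; dd=d[int(np.clip(v,0,383)),int(np.clip(u,0,511))]
            print(cam,t,round(r["conf"],2),np.round([u,v]),np.round(px2w(cam,u,v,depth=dd),3))
E
```

```text
pics
{'time': 0.0, 'joint_pos': array([ 1.13296381e+00,  5.33459626e-02,  1.61429684e+00, -1.06419097e-05,
        1.47600611e+00, -1.18959461e-01]), 'joint_vel': array([ 0.000996  , -0.00133385,  0.00088901,  0.00046901,  0.00103033,
       -0.00074854]), 'joint_efforts': array([-1.51413307e-03, -3.93692958e+01, -3.70175385e+01, -2.24643218e-04,
        7.30826476e-03,  3.88840746e-06]), 'tool_pos': array([0.19564637, 0.59292926, 0.23006808]), 'tool_rot': array([-2.77451815e-04,  1.58761319e-01,  9.87316457e-01, -9.90000565e-04]), 'contact_force': array([ 0.3589504 , -0.04184179, -0.43327053]), 'ft_torque': array([ 0.0713932 ,  0.00529225, -0.0110431 ]), 'grasp_force': 0.0, 'gripper_width': 0.9979872572950825}
{'fx': 359.72953755935924, 'fy': 359.72953755935924, 'cx': 249.8600757508105, 'cy': 185.5958130216518, 'T': [[0.027, 0.996, -0.088, 0.466], [-1.0, 0.027, -0.008, 0.128], [-0.006, 0.088, 0.996, 1.019], [0.0, 0.0, 0.0, 1.0]]}
top torch_tail 0.6 [180. 161.] [0.599 0.307 0.15 ]
top torch 0.58 [190. 167.] [0.598 0.298 0.058]
top rack 0.56 [186. 186.] [0.545 0.307 0.058]
top scriber
[... 688 characters left out ...]
158, 'T': [[-0.959, 0.121, -0.257, 0.297], [-0.284, -0.444, 0.85, 1.025], [-0.011, 0.888, 0.46, 0.601], [0.0, 0.0, 0.0, 1.0]]}
side torch_tail 0.64 [220. 214.] [0.601 0.308 0.15 ]
side rack 0.56 [238. 275.] [0.547 0.353 0.026]
side pedestal 0.88 [195. 240.] [0.701 0.243 0.021]
side pedestal 0.85 [287. 221.] [0.493 0.09  0.023]
side pedestal 0.66 [190. 307.] [0.609 0.471 0.021]
side specimen 0.55 [288. 221.] [0.49  0.092 0.023]
side specimen_face 0.49 [283. 216.] [0.504 0.092 0.037]
side specimen_face 0.32 [220. 216.] [0.599 0.312 0.149]
side loupe 0.7 [327. 201.] [ 0.404 -0.069  0.014]
side petri_dish 0.48 [333. 187.] [ 0.398 -0.193  0.003]
side tape_roll 0.93 [298. 314.] [0.396 0.409 0.   ]
```

```bash
python3 - <<'E'
import cv2,numpy as np
a=cv2.imread("pics/top0.png");b=cv2.imread("pics/side0.png")
a=cv2.resize(a[100:290,100:400],(800,507));b=cv2.resize(b[130:350,130:400],None,fx=2.7,fy=2.7)
cv2.imwrite("pics/t1.png",a);cv2.imwrite("pics/s1.png",b)
E
```

```text
(no output)
```

View pics/t1.png

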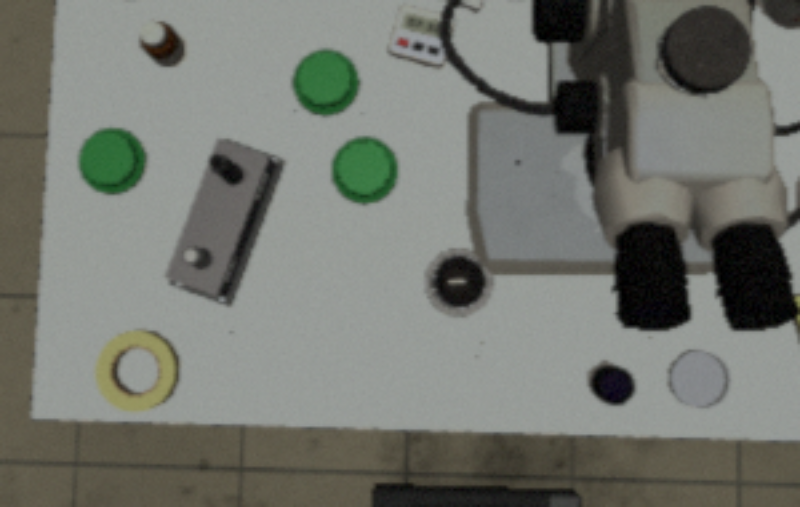

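View pics/s1.png

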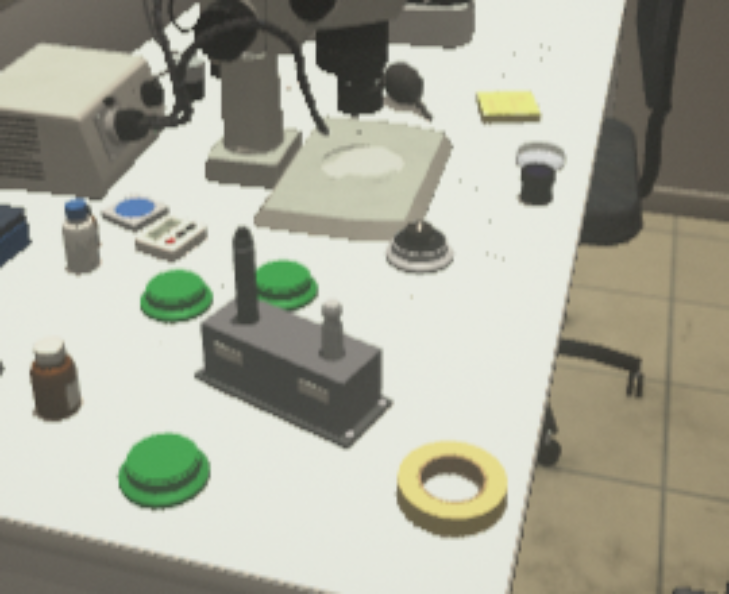

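The top view shows the dark torch at about px (185,163) and the light necked scriber at (173,196). The metal pedestal with the black specimen is at (272,205). The three green discs, at (222,131), (237,164) and (143,160), are look-alikes. The dark stick is the torch because it is the taller one and stands 150 mm above the worktop. Next I'll refine its position from depth and check one enlarged crop of each.

```bash
python3 - <<'E'
from h import *
crops=[]
for cam,pt,ps in(("top",(182,178),(272,204)),("side",(235,225),(285,218))):
    im=cv2.imread(f"pics/{cam}0.png"); d=np.load(f"{cam}0.npy"); c=camera_info(cam);T=np.array(c["T"])
    v,u=np.mgrid[:384,:512]
    P=np.stack([(u-c["cx"])/c["fx"]*d,-(v-c["cy"])/c["fy"]*d,-d],-1)@T[:3,:3].T+T[:3,3]
    P=P[d>0]
    def near(x,y,r): return np.hypot(P[:,0]-x,P[:,1]-y)<r
    for nm,x,y,r,lo,hi in(("tail",.60,.308,.03,.142,.16),("shaft",.6,.308,.03,.075,.14),("scr",.52,.335,.035,.075,.13),("spec",.505,.08,.025,.034,.045),("ped",.505,.08,.05,.016,.026),("rack",.56,.32,.12,.05,.065)):
        q=P[near(x,y,r)&(P[:,2]>lo)&(P[:,2]<hi)]
        if len(q): print(cam,nm,len(q),np.round([q.mean(0),q.min(0),q.max(0)],3).tolist())
    for p in(pt,ps):
        crops.append(cv2.resize(im[p[1]-32:p[1]+32,p[0]-32:p[0]+32],(300,300),interpolation=cv2.INTER_CUBIC))
cv2.imwrite("pics/c2.png",np.vstack([np.hstack(crops[:2]),np.hstack(crops[2:])])[:600])
E
```

```text
top tail 30 [[0.602, 0.307, 0.147], [0.595, 0.3, 0.143], [0.61, 0.314, 0.153]]
top shaft 47 [[0.598, 0.302, 0.11], [0.593, 0.298, 0.077], [0.609, 0.314, 0.14]]
top scr 53 [[0.516, 0.333, 0.101], [0.508, 0.327, 0.076], [0.525, 0.343, 0.112]]
top spec 96 [[0.502, 0.079, 0.038], [0.488, 0.066, 0.035], [0.515, 0.093, 0.043]]
top ped 273 [[0.506, 0.069, 0.021], [0.474, 0.035, 0.016], [0.544, 0.101, 0.026]]
top rack 1043 [[0.557, 0.32, 0.06], [0.481, 0.273, 0.05], [0.638, 0.369, 0.065]]
side tail 33 [[0.6, 0.31, 0.147], [0.593, 0.305, 0.142], [0.609, 0.315, 0.151]]
side shaft 194 [[0.6, 0.313, 0.108], [0.592, 0.304, 0.075], [0.612, 0.318, 0.139]]
side scr 126 [[0.515, 0.34, 0.095], [0.508, 0.329, 0.075], [0.524, 0.346, 0.112]]
side spec 59 [[0.501, 0.081, 0.038], [0.487, 0.062, 0.034], [0.515, 0.094, 0.041]]
side ped 175 [[0.506, 0.078, 0.022], [0.473, 0.035, 0.016], [0.547, 0.104, 0.026]]
side rack 1062 [[0.554, 0.331, 0.059], [0.48, 0.277, 0.05], [0.64, 0.372, 0.065]]
```

View pics/c2.png

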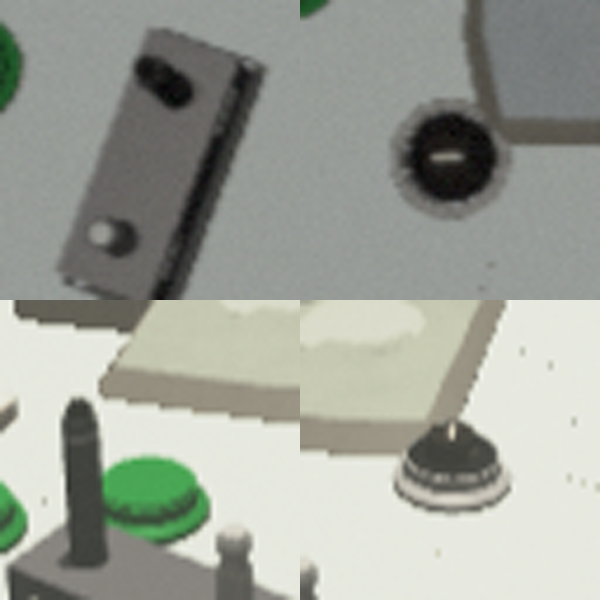

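The crop confirms it: the dark stick at the upper end of the rack is the torch, about (0.601, 0.308), with its top at z 0.15. The light necked one is the scriber. The specimen centre is about (0.502, 0.080) with its face at z 0.038. I'll move above the torch.

```bash
python3 -m handwheel '[[[0.027,-0.019,0,0,0,0],[0.027,-0.019,0,0,0,0],[0.027,-0.019,0,0,0,0],[0.027,-0.019,0,0,0,0],[0.027,-0.019,0,0,0,0],[0.027,-0.019,0,0,0,0],[0.027,-0.019,0,0,0,0],[0.027,-0.019,0,0,0,0],[0.027,-0.019,0,0,0,0],[0.027,-0.019,0,0,0,0],[0.027,-0.019,0,0,0,0],[0.027,-0.019,0,0,0,0],[0.027,-0.019,0,0,0,0],[0.027,-0.019,0,0,0,0],[0.027,-0.019,0,0,0,0],[0,0,0,0,0,0],[0,0,0,0,0,0]]]' 1
python3 - <<'E'
from h import *
s=state();print(s["joint_pos"],s["tool_pos"],s["tool_rot"])
c=camera_info("wrist");T=np.array(c["T"]);print(np.round(T,3).tolist())
im,d=grab_frame("wrist");cv2.imwrite("pics/w1.png",im)
for r in pinpoint("wrist","torch_tail")[:2]:
    u,v=r["position"];print(r,px2w("wrist",u,v,z=.15,T=T),px2w("wrist",u,v,depth=d[int(v),int(u)],T=T))
E
```

```text
time: 2.52
tool_pos: [0.6019, 0.3073, 0.2309]
tool_rot: [-0.0, 0.16, 0.987, -0.0]
contact_force: [0.1, 0.4, -0.3]
gripper_width: 0.998
grasp_force: 0.0
[ 3.61901181e-01  1.70748903e-01  1.48609006e+00  2.99804982e-04
  1.48536690e+00 -8.87416488e-01] [0.60189276 0.30728995 0.23094062] [-3.40225805e-04  1.60060710e-01  9.87107113e-01 -2.36335754e-05]
[[0.316, -0.911, -0.265, 0.535], [0.949, 0.303, 0.088, 0.329], [-0.0, -0.279, 0.96, 0.375], [0.0, 0.0, 0.0, 1.0]]
{'position': [256.0, 202.2], 'conf': 0.92} [0.60588505 0.30678559 0.15      ] [0.6049005  0.30710017 0.15312601]
```

View pics/w1.png

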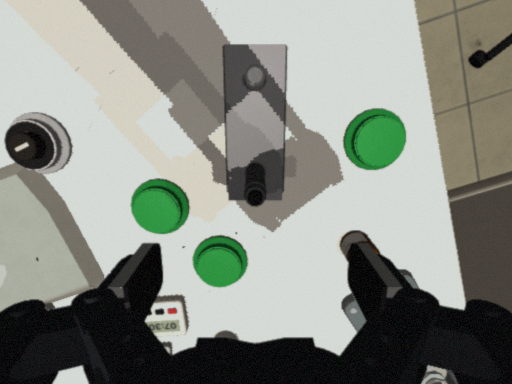

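The wrist view has the torch tail at (256,203), centred between the fingers, which sit at columns 150 and 362. The tool needs about 1–2 mm more in x. I'll descend and grip.

```bash
python3 -m handwheel '[[[0.001,0,-0.017,0,0,0],[0,0,-0.02,0,0,0],[0,0,-0.02,0,0,0],[0,0,-0.02,0,0,0],[0,0,-0.02,0,0,0],[0,0,-0.017,0,0,0],[0,0,-0.01,0,0,0],[0,0,-0.01,0,0,0],[0,0,0,0,0,0],[0,0,0,0,0,0]]]' 1
python3 -m handwheel '[[[0,0,0,0,0,0],[0,0,0,0,0,0],[0,0,0,0,0,0],[0,0,0,0,0,0],[0,0,0,0,0,0],[0,0,0,0,0,0],[0,0,0,0,0,0],[0,0,0,0,0,0],[0,0,0,0,0,0],[0,0,0,0,0,0]]]' 0
```

```text
time: 3.45
tool_pos: [0.6016, 0.3089, 0.0975]
tool_rot: [-0.0, 0.158, 0.987, -0.0]
contact_force: [0.7, 0.7, 0.0]
gripper_width: 0.999
grasp_force: 0.0
time: 4.28
tool_pos: [0.6022, 0.3083, 0.0979]
tool_rot: [0.0, 0.159, 0.987, -0.0]
contact_force: [-1.5, -2.2, 3.3]
gripper_width: 0.2
grasp_force: 58.4
```

Gripped: opening about 17 mm, 58 N. Lifting straight up.

```bash
python3 -m handwheel '[[[0,0,0.01,0,0,0],[0,0,0.015,0,0,0],[0,0,0.015,0,0,0],[0,0,0.015,0,0,0],[0,0,0.015,0,0,0],[0,0,0.02,0,0,0],[0,0,0.02,0,0,0],[0,0,0.02,0,0,0],[0,0,0.02,0,0,0],[0,0,0.02,0,0,0],[0,0,0.02,0,0,0],[0,0,0.01,0,0,0],[0,0,0,0,0,0],[0,0,0,0,0,0]]]'
python3 - <<'E'
from h import *
from scipy.spatial.transform import Rotation as R
s=state();print(s["joint_pos"],s["tool_pos"])
p=s["tool_pos"];q=s["tool_rot"];Rt=R.from_quat(np.r_[q[1:],q[0]]).as_matrix()
c=camera_info("side");im,d=grab_frame("side");T=np.array(c["T"])
v,u=np.mgrid[:384,:512]
P=np.stack([(u-c["cx"])/c["fx"]*d,-(v-c["cy"])/c["fy"]*d,-d],-1)@T[:3,:3].T+T[:3,3]
P=P[d>0]; L=(P-p)@Rt   # tool frame
k=(np.hypot(L[:,0],L[:,1])<.025)&(L[:,2]>.008)&(L[:,2]<.13)
q=L[k];print(len(q),q.max(0),q.min(0))
for a in np.arange(.01,.13,.02):
    m=q[(q[:,2]>a)&(q[:,2]<a+.02)]; print(round(a,2),len(m),np.round(m.mean(0),4) if len(m) else"")
cv2.imwrite("pics/s3.png",cv2.resize(im[60:300,100:400],(750,600)))
E
```

```text
time: 5.45
tool_pos: [0.602, 0.3086, 0.2983]
tool_rot: [0.001, 0.159, 0.987, 0.0]
contact_force: [-0.8, -0.7, -0.8]
gripper_width: 0.189
grasp_force: 58.6
[ 3.63775393e-01  1.41495585e-01  1.40740474e+00  4.59490458e-05
  1.59113899e+00 -8.88301332e-01] [0.60200776 0.30860534 0.29831522]
289 [0.01045374 0.01041513 0.08704849] [-0.00864124 -0.00759359  0.00800658]
0.01 76 [0.0044 0.0044 0.0204]
0.03 74 [0.0038 0.0047 0.0397]
0.05 66 [0.0041 0.0045 0.0599]
0.07 61 [0.0041 0.0041 0.0784]
0.09 0 
0.11 0
```

View pics/s3.png

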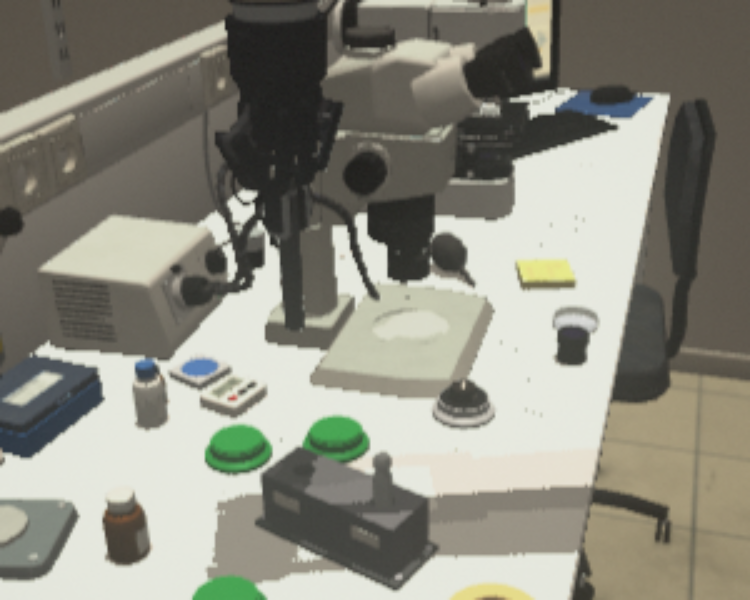

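The torch hangs straight in the grip. In tool axes the lens is 87–88 mm beyond the TCP, as expected. I'll approach from the left with heading −75°, so the tool stays clear of the rack and the scriber. First I'll tilt a little to see what the joints do.

```bash
python3 -m handwheel '[[[-0.01,0.01,0,-2.9,-0.78,0],[-0.02,0.01,0,-5.8,-1.55,0],[-0.02,0.01,0,-2.9,-0.78,0],[0,0,0,0,0,0]]]'
python3 -c "
from plant import *
print(state()['joint_pos'].round(3))"
```

```text
time: 5.83
tool_pos: [0.5477, 0.3415, 0.2943]
tool_rot: [0.041, 0.155, 0.982, -0.097]
contact_force: [0.3, 0.7, -0.6]
gripper_width: 0.195
grasp_force: 58.7
[ 0.529  0.121  1.446 -0.202  1.634 -0.735]
```

Joint 4 goes negative, and its limit is −1.02. A heading of −80° with a lower wrist should stay inside that. I'll work out the remaining shift and turn to a stand-off 60 mm above the goal.

```bash
cat > plan.py <<'E'
from h import *
from scipy.spatial.transform import Rotation as R
import sys
def go(az,up=0,face=(.502,.080,.038),L=.188,el=30):
    s=state();q=s["tool_rot"];Rt=R.from_quat(np.r_[q[1:],q[0]]);z=Rt.apply([0,0,1])
    a=np.radians(az);e=np.radians(el);d=np.array([np.cos(e)*np.cos(a),np.cos(e)*np.sin(a),-np.sin(e)])
    t=np.array(face)-L*d+[0,0,up]
    ax=np.cross(z,d);n=np.linalg.norm(ax);ang=np.degrees(np.arctan2(n,z@d))
    print("shift",(t-s["tool_pos"]).round(4),"turn",(ax/n*ang).round(2),"ang",ang.round(2),"j",s["joint_pos"].round(3),"z",z.round(3),"tgt",t.round(4))
if __name__=="__main__": go(*map(float,sys.argv[1:]))
E
python3 plan.py -80 0.06
```

```text
shift [-0.074  -0.1011 -0.1023] turn [-47.31  -7.9   -0.76] ang 47.97 j [ 0.529  0.121  1.446 -0.202  1.634 -0.735] z [ 0.05  -0.203 -0.978] tgt [0.4737 0.2403 0.192 ]
```

```bash
python3 -m handwheel '[[[-0.003,-0.004,-0.004,-2,-0.33,0],[-0.006,-0.0084,-0.0085,-3.94,-0.66,-0.07],[-0.006,-0.0084,-0.0085,-3.94,-0.66,-0.07],[-0.006,-0.0084,-0.0085,-3.94,-0.66,-0.07],[-0.006,-0.0084,-0.0085,-3.94,-0.66,-0.07],[-0.006,-0.0084,-0.0085,-3.94,-0.66,-0.07],[-0.006,-0.0084,-0.0085,-3.94,-0.66,-0.07],[-0.006,-0.0084,-0.0085,-3.94,-0.66,-0.07],[-0.006,-0.0084,-0.0085,-3.94,-0.66,-0.07],[-0.006,-0.0084,-0.0085,-3.94,-0.66,-0.07],[-0.006,-0.0084,-0.0085,-3.94,-0.66,-0.07],[-0.006,-0.0084,-0.0085,-3.94,-0.66,-0.07],[-0.003,-0.004,-0.004,-2,-0.33,0],[0,0,0,0,0,0],[0,0,0,0,0,0]]]'
python3 plan.py -80 0; python3 plan.py -80 0.06
```

```text
time: 7.08
tool_pos: [0.4797, 0.2378, 0.1947]
tool_rot: [0.167, 0.139, 0.855, -0.471]
contact_force: [0.3, 0.3, 0.1]
gripper_width: 0.197
grasp_force: 58.8
shift [-0.0059  0.0026 -0.0627] turn [-0.05  0.1  -0.18] ang 0.21 j [ 0.713  0.263  1.688 -0.87   1.797 -0.459] z [ 0.154 -0.852 -0.5  ] tgt [0.4737 0.2403 0.132 ]
shift [-0.0059  0.0026 -0.0027] turn [-0.05  0.1  -0.18] ang 0.21 j [ 0.713  0.263  1.688 -0.87   1.797 -0.459] z [ 0.154 -0.852 -0.5  ] tgt [0.4737 0.2403 0.192 ]
```

The tilt is fully reached and the joints are within range. I'll check the torch in the grip and the specimen's position before lowering.

```bash
cat > chk.py <<'E'
from h import *
from scipy.spatial.transform import Rotation as R
import sys
s=state();p=s["tool_pos"];q=s["tool_rot"];Rt=R.from_quat(np.r_[q[1:],q[0]]).as_matrix()
ims=[]
for cam in("top","side"):
    c=camera_info(cam);T=np.array(c["T"]);im,d=grab_frame(cam)
    v,u=np.mgrid[:384,:512]
    P=np.stack([(u-c["cx"])/c["fx"]*d,-(v-c["cy"])/c["fy"]*d,-d],-1)@T[:3,:3].T+T[:3,3]
    P=P[d>0];L=(P-p)@Rt
    m=L[(np.hypot(L[:,0],L[:,1])<.02)&(L[:,2]>.008)&(L[:,2]<.12)]
    if len(m)>5:
        cd=Rt.T@(T[:3,3]-p);cd[2]=0;cd/=np.linalg.norm(cd)
        print(cam,"n",len(m),"zmax",m[:,2].max().round(4),"slopes",np.polyfit(m[:,2],m[:,0],1).round(4),np.polyfit(m[:,2],m[:,1],1).round(4),"camdir",cd.round(2))
    k=P[(np.hypot(P[:,0]-.502,P[:,1]-.08)<.025)&(P[:,2]>.034)&(P[:,2]<.043)]
    print("spec",len(k),np.round([k.mean(0),k.min(0),k.max(0)],4).tolist() if len(k) else "")
    for t in("torch_lens","specimen_face"):
        for r in pinpoint(cam,t)[:1]: print(t,r,px2w(cam,*r["position"],z=.038 if t[0]=="s" else (p+.088*Rt[:,2])[2]).round(4))
    ims.append(cv2.resize(im[120:300,150:390] if cam=="top" else im[80:300,150:390],(400,400)))
print("lens exp",p+.088*Rt[:,2])
cv2.imwrite(f"pics/{sys.argv[1]}.png",np.hstack(ims))
E
python3 chk.py k1
```

```text
top n 228 zmax 0.0877 slopes [ 0.0025 -0.0034] [ 0.0032 -0.0064] camdir [-0.44 -0.9   0.  ]
spec 96 [[0.5015, 0.0785, 0.0379], [0.4877, 0.0659, 0.034], [0.5151, 0.0932, 0.0417]]
torch_lens {'position': [240.6, 204.7], 'conf': 0.51} [0.4961 0.156  0.1507]
specimen_face {'position': [269.4, 204.4], 'conf': 0.41} [0.5029 0.0813 0.038 ]
spec 1 [[0.4905, 0.0877, 0.0341], [0.4905, 0.0877, 0.0341], [0.4905, 0.0877, 0.0341]]
specimen_face {'position': [284.5, 213.8], 'conf': 0.36} [0.5024 0.0797 0.038 ]
lens exp [0.49320232 0.16280605 0.15066   ]
```

View pics/k1.png

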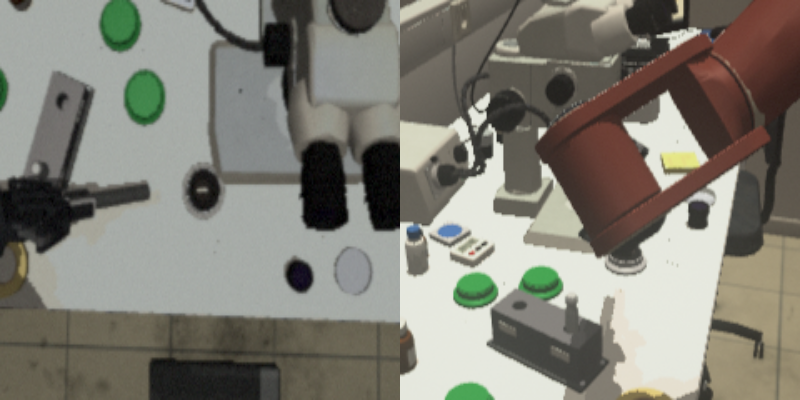

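The torch lies straight in the grip, with its lens at combined-picture px (148,190) pointing at the specimen at (203,190). The scriber still stands in the rack. Lowering to the final pose.

```bash
python3 -m handwheel '[[[-0.001,0.0006,-0.004,0,0,0],[-0.001,0.0006,-0.008,0,0,0],[-0.001,0.0006,-0.009,0,0,0],[-0.001,0.0006,-0.01,0,0,0],[-0.001,0,-0.01,0,0,0],[-0.001,0,-0.009,0,0,0],[0,0,-0.008,0,0,0],[0,0,-0.004,0,0,0],[0,0,0,0,0,0],[0,0,0,0,0,0],[0,0,0,0,0,0],[0,0,0,0,0,0]]]'
python3 plan.py -80 0; python3 chk.py k2
```

```text
time: 8.38
tool_pos: [0.4743, 0.2408, 0.1345]
tool_rot: [0.168, 0.14, 0.855, -0.47]
contact_force: [-0.4, -0.4, -0.9]
gripper_width: 0.191
grasp_force: 58.8
shift [-0.0005 -0.0004 -0.0025] turn [-0.09  0.14 -0.26] ang 0.31 j [ 0.723  0.34   1.709 -0.851  1.738 -0.375] z [ 0.156 -0.851 -0.501] tgt [0.4737 0.2403 0.132 ]
top n 200 zmax 0.0872 slopes [-0.0012 -0.0033] [-0.0054 -0.0058] camdir [-0.45 -0.89  0.  ]
spec 93 [[0.5016, 0.0787, 0.0377], [0.4877, 0.0658, 0.0342], [0.515, 0.0933, 0.0416]]
torch_lens {'position': [241.1, 208.3], 'conf': 0.64} [0.489  0.1564 0.0904]
specimen_face {'position': [152.4, 237.7], 'conf': 0.63} [0.4043 0.3957 0.038 ]
spec 0 
specimen_face {'position': [298.5, 313.9], 'conf': 0.58} [0.3903 0.4472 0.038 ]
lens exp [0.48793725 0.16585592 0.09042115]
```

View pics/k2.png

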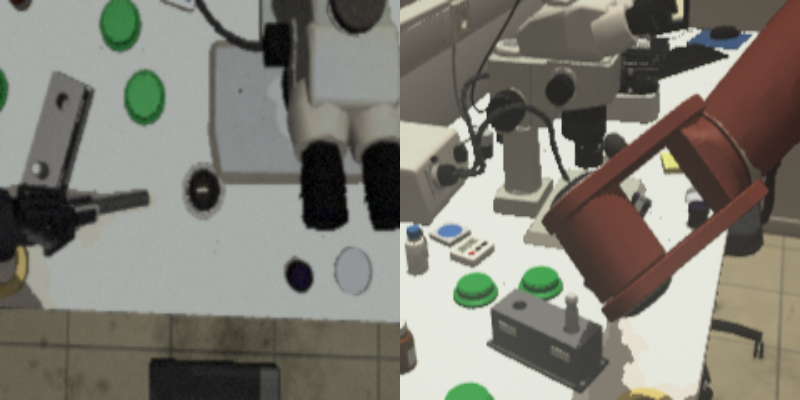

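The lens sits at about px (148,197), beside and above the specimen at (203,190). Nothing has been disturbed. One last small lowering, then I'll settle and hand in.

```bash
python3 -m handwheel '[[[-0.0005,-0.001,-0.0025,0,0,-0.2],[0,0,0,0,0,0],[0,0,0,0,0,0],[0,0,0,0,0,0],[0,0,0,0,0,0],[0,0,0,0,0,0],[0,0,0,0,0,0]]]'
python3 plan.py -80 0; python3 -c "
from plant import *
print(job_done())"
```

```text
time: 9.27
tool_pos: [0.4734, 0.2395, 0.1313]
tool_rot: [0.167, 0.141, 0.855, -0.471]
contact_force: [0.6, -0.6, -1.1]
gripper_width: 0.189
grasp_force: 58.8
shift [0.0003 0.0008 0.0007] turn [-0.04  0.04 -0.09] ang 0.11 j [ 0.721  0.343  1.711 -0.849  1.736 -0.371] z [ 0.152 -0.852 -0.501] tgt [0.4737 0.2403 0.132 ]
the job is handed in; nothing more can be done
None
```

I handed the job in at about 9.3 s, with the torch held steady: its lens is about 10 cm from the polished face, aimed at the middle, slanting down about 30°, and the specimen and scriber looked undisturbed in the last pictures.

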